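Set up the bag sealer for thick pouches

ROBOT

A 6-joint arm with a two-finger parallel gripper is mounted at the origin on the work surface. World frame = base frame: x ahead of the robot, y to its left, z up, the work surface at z = 0. Lengths are in mm, angles in rad, forces in N, time in s.
With the tool pointing down it reaches from about 275 to 825 mm from the base axis. Payload 5.2 kg.
Tool frame: the origin (TCP) lies between the finger pads; the fingertips stand 19 mm ahead of it and the grasp point (between the pads) is the TCP; z points along the fingers, y is the line along which they close (so a half turn about z gives the same grasp; the last joint's range is limited). The gripper opens to 93 mm and grips with 3 to 60 N. Pads are 15 mm wide; open, the fingers measure 128 mm over their backs; the gripper's body (75 mm by 188 mm) begins 65 mm behind the grasp point.
Start: joints at [-0.203, 0.259, 1.535, -0, 1.348, -0.203], TCP at [550.004, 0.023, 203.253] pointing down, gripper open.
Joint ranges: [-3.14, 3.14], [-0.91, 2.08], [0.19, 2.58], [-1.22, 4.36], [0.22, 2.71], [-3.12, 3.12]. Speed limits (rad/s): [2.57, 2.57, 3.14, 3.14, 3.14, 3.14].

INTERFACE

Orientations are given as a unit quaternion [x, y, z, w].
In Python, from bench import env gives the robot as it stands.
- The arm moves only by the tool jog_arm, never from a script. Its argument "increments" is a list of rows, each a list of 6 numbers: the shift along the tool's x, y, z in cm, then the turn, a rotation vector about the tool's x, y, z in rad. A call has 1 to 12 rows; each row is the pose to reach, as a shift and turn from the pose commanded when the call began, along the tool's axes at that moment; what a row does not reach only later rows make up. A row lasts 1/10 s, in which the tool goes at most 50 mm and 8.59 degrees, less where a joint would pass 70% of its speed; a pose out of reach is approached as far as the arm can. A call with a gripper value outside its range is refused whole. "jaw" is the opening, from 0 (shut) to 1 (fully open), set as the call begins (left out, the last holds). The fingers move at their own pace and stop on an object; "grip_force" is the grip in N (left out, the last holds). Time passes only in rows, so rows that repeat a pose let the fingers close. It gives the time, the measured TCP pose, the force, the opening and the grip force at its end, in the units of the state.
- env.observe(): the state, without advancing time (a new reading comes with each control period).
- env.get_image(name): name is "scene" or "side" or "wrist"; returns the picture (384x512x3 uint8, red, green, blue); there is no depth.
- env.camera_params(name): a dict with "K" (3x3 intrinsics, pixels), "origin" and "rotation" of the camera in the world; the wrist camera has in their place "tool_from_camera" (4x4, takes a point from camera to tool coordinates, whose origin is the TCP and whose axes are the flange's). Camera axes: x right, y up, looking along -z (the intrinsics and any distortion apply to the point x, -y, -z); pixel columns grow to the right and rows downward; lengths in mm; the calibration is good to about 2 mm. A picture is of the moment at which its call begins: read the wrist's pose just before it. camera_params takes no time and is no camera call.
- env.finish_job(): hands the job in; it is judged then, once.
Trained networks look in the newest picture that a camera, given by its name, has taken for a name from the list of things; names that differ only in an ending like _2 or _b are one class to them, and where a whole thing is asked for, a point or a joint stands for the part that bears it (a point fixed in the world has none). Each returns a list of dicts, best first, with "score" (0 to 1); they miss things now and then, are a little off and sometimes report something else, mostly with a low value. They report only what shows in the picture. A call takes as long as a camera call. They do not tell look-alikes from the thing itself.
- env.cut_out(camera, label): "region" (384x512 bool, what is visible of it) and "extent" ([left, top, width, height] in pixels, round what is visible of it).
- env.place_of(camera, label): "pixel" ([column, row] in pixels: a listed point, or the origin of a listed thing).
The state is a dict: "time": time; "qpos": joint angles; "dq": joint speeds; "joint_torque": joint torques, N m; "tcp_pos": TCP position; "ee_rot": TCP orientation; "ft_force": force on the tool from outside, world axes, zero at the start; "torque": the same for the moment, N m; "grip_width": opening from 0.0 (shut) to 1.0 (fully open); "grasp_force": force on a finger pad.
Only numpy, scipy, OpenCV 4.12 (cv2) and the standard library are available. Lean on these libraries where they do the work, as an engineer would, in place of code of your own. Each camera call takes 0.05 s, during which the arm holds its last target. There are 200 camera calls.

TASK

Get the bag sealer ready for the thick pouches: take the carton cutter that was left under its raised sealing arm and put it in the empty half of the tool tray, and click the timer dial up to its seventh mark. When both are done, press the sealing arm right down, hold it there for about a second as a test press, and let it come back up; leave the other things on the bench where they are.

Things in the scene. Friction and masses are not known exactly. Their poses are not given: they have to be found in the camera images.
- sealer: White hand bag sealer, fixed. Origin: on the bench under its middle; x along its 435 mm length (-x: console, towards the robot; +x: arm hinge), z up. Console: x -220 to -110, y -55 to 55, top 62 mm above the bench, with the dial at x -165, y 0. Bed: x -110 to 215, y -40 to 40, top 75 mm above the bench; the sealing arm stands open over its centre line.
- dial (a joint): Timer dial of the sealer, upright axis. Rad, growing clockwise seen from above: 0 = first of nine marks, 0.419 (24 degrees) more per mark, seventh mark 2.513, ninth 3.351; stops just past the first and ninth. It clicks at each mark; let go, it snaps to the nearest. Turning it over a click takes about 0.16 N m. Pointer's angle, counter-clockwise from the sealer's +x: 1.675 minus this value.
- dial_grip (a point): On the dial's axis, 86 mm above the bench: middle height of the black dial's grip bar, which is 60 mm long, 16 mm wide, and reaches from 9 to 37 mm above the console; below it is a round skirt 68 mm across. Its x axis points along the bar to the pointer.
- dial_tip (a point): Top of the pointer, the pointed end of the grip bar with a white line, 38 mm from the dial's axis. Nine black marks lie round the dial on the console, growing longer and bolder from the first to the ninth.
- sealing_arm: Sealing arm: aluminium bar 28 mm wide, 22 mm high, with a black handle block (50 x 34 x 26 mm) at the free end; hinged at the sealer's x 185, y 0, 85 mm above the bench, sprung open so that it slopes up 0.35 rad to the handle; level when right down on the bed. Pushing the handle down takes about 3 N, 8 N at the bottom; let go, it rises by itself. Origin: in the handle, 226 mm from the hinge.
- press_point (a point): Middle of the handle block's top face, where to press, 226 mm from the hinge. Open: 183 mm above the bench, sealer x -20. Right down: 107 mm above the bench, sealer x -41.
- cutter: Carton cutter, blade drawn in: grey bar 180 x 32 x 16 mm, about 80 g, steel-tipped nose at +x. Origin: middle of its underside; x along its length, z up. At first it lies flat across the sealer's bed under the open arm, each end 30 mm or more past the bed's side. Free height between bed and arm over it: at least 40 mm; it is drawn out endways.
- tray: Black tool tray, fixed, 195 (x) x 240 (y) mm, 40 mm high, walls and floor 5 mm. Origin: middle of its underside. A 5 mm divider along y at x 0, as high as the rim, makes two halves of 90 x 230 mm inside: the one at -x holds the tape roll, the one at +x is empty.
- tray_free (a point): Middle of the floor of the tray's empty half, 5 mm above the bench.
- tape_roll: Bystander: nearly used-up brown tape roll, 82 mm across, 48 mm high, lying flat in the other half of the tray. Origin: middle of its underside.
- pouch_box: Bystander: upright white box of pouches, 120 (x) x 90 (y) x 170 mm high, loose, standing close beside the sealer's bed, on its left or right. Origin: middle of its underside.
- pad_stack: Bystander: stack of cardboard pads 113 (x) x 102 (y) x 40 mm high, loose, lying beside the bed on the other side. Origin: middle of its underside.
- bottle: Bystander: white plastic bottle, 62 mm across, 185 mm high, standing loose beside the console on the sealer's right (-y). Origin: middle of its underside.
Things that resemble listed ones, but are neither listed nor needed, are in the scene too. Several things have the shape of the cutter; the one meant has the colours described above.

How it is judged (in metres and radians):
On the way:
1. with the cutter lying in the empty half of the tray and the dial on its seventh mark, the sealing arm is held right down for about a second (x of cutter in the frame of tray between 0.008 and 0.088 m and y of cutter in the frame of tray between -0.035 and 0.035 m and z of cutter in the frame of tray between -0.005 and 0.03 m and angle between cutter's own x axis and vertical between 1.45 and 1.69 rad and value of joint dial between 2.413 and 2.613 rad and height (world z) of press_point below 0.116 m), for 0.7 s.
At the end, for the whole second after the job is handed in: The cutter lies flat and at rest in the tray's empty half, the dial rests on its seventh mark (2.51 within 0.10 rad), and the sealing arm, after its test press, is back up (its press point above 174 mm) (x of cutter in the frame of tray between 0.008 and 0.088 m and y of cutter in the frame of tray between -0.035 and 0.035 m and z of cutter in the frame of tray between -0.005 and 0.03 m and angle between cutter's own x axis and vertical between 1.45 and 1.69 rad and value of joint dial between 2.413 and 2.613 rad and height (world z) of press_point above 0.174 m and linear speed of cutter below 0.02 m/s and velocity of joint dial below 0.1 rad/s); the robot touches nothing.
It fails at once if the sealing arm is brought down (its press point below 140 mm) before the cutter is in the tray and the dial is on its seventh mark (height (world z) of press_point below 0.14 m and not (x of cutter in the frame of tray between 0.008 and 0.088 m and y of cutter in the frame of tray between -0.035 and 0.035 m and z of cutter in the frame of tray between -0.005 and 0.03 m and angle between cutter's own x axis and vertical between 1.45 and 1.69 rad and value of joint dial between 2.413 and 2.613 rad)).
It fails at once if the pouch box, pad stack, bottle or tape roll is shifted by more than 30 mm (distance of any of pouch_box, pad_stack, bottle, tape_roll from where it was at the start of the episode above 0.03 m).
It also fails if it takes over 72 s, if anything falls off the work surface, if the arm or the gripper's body presses on something with over 40 N, if the wrist force passes 120 N, or if a joint passes its speed limit or range.

## Working session

There is one attempt and no reset: what is moved stays moved. The work goes in short steps, Python scripts to look and compute and a tool call to move; the robot and the scene stay as the last step left them, time stands still between calls to the robot, and variables do not carry over. Pictures are saved under pics/ and viewed, at most 10 in all, crops included, and the job is handed in when it is done.

Besides the shell and the picture viewer there is one more tool, called as name([rows], argument=value, ...), one row to a line, values as JSON. jog_arm: Moves the arm, as the interface text tells. Its arguments: {"type":"object","properties":{"increments":{"type":"array","items":{"type":"array","items":{"type":"number"}}},"jaw":{"type":"number"},"grip_force":{"type":"number"}},"required":["increments"]}

```bash
mkdir -p pics; cat > h.py <<'E'
import numpy as np, cv2
from bench import env
from scipy.spatial.transform import Rotation as R
def cam(n):
    p=env.camera_params(n); K=np.array(p["K"])
    if "origin" in p:
        r=np.array(p["rotation"]); 
        return K,np.array(p["origin"]),r,p
    s=env.observe(); T=np.array(p["tool_from_camera"]); Rt=R.from_quat(s["ee_rot"]).as_matrix()
    return K,Rt@T[:3,3]+np.array(s["tcp_pos"]),Rt@T[:3,:3],p
def ray(n,px,z):
    K,o,r,p=cam(n); d=np.linalg.inv(K)@[px[0],px[1],1]; d=r@(d*[1,-1,-1])
    return o+d*(z-o[2])/d[2]
def proj(n,P):
    K,o,r,p=cam(n); c=(np.atleast_2d(P)-o)@r*[1,-1,-1]; u=c@K.T
    return u[:,:2]/u[:,2:]
def snap(n,f):
    im=env.get_image(n); cv2.imwrite("pics/"+f+".png",im[:,:,::-1]); return im
E
python3 - <<'E'
from h import *
a=snap("scene","s0");b=snap("side","d0")
for n in("scene","side"):
    print(n,{k:np.round(v,2).tolist() if k!='x' else 0 for k,v in env.camera_params(n).items() if not isinstance(v,str)})
    for l in ["sealer","dial","dial_grip","dial_tip","press_point","cutter","tray","tray_free","tape_roll","pouch_box","pad_stack","bottle"]:
        print(l,[(np.round(q["pixel"]).tolist(),round(q["score"],2)) for q in env.place_of(n,l)][:4])
cv2.imwrite("pics/both.png",cv2.resize(np.vstack([a]),(800,600),interpolation=cv2.INTER_CUBIC)[:,:,::-1])
E
```

```text
scene {'K': [[483.07, 0.0, 257.01], [0.0, 483.07, 186.15], [0.0, 0.0, 1.0]], 'origin': [1372.74, 951.98, 993.01], 'rotation': [0.17, 0.42, 0.83, 0.33]}
sealer [([201.0, 205.0], 0.62), ([202.0, 166.0], 0.38)]Traceback (most recent call last):
  File "<stdin>", line 6, in <module>
ValueError: it knows: bottle, cutter, dial_grip, dial_tip, pad_stack, pouch_box, press_point, sealer, sealing_arm, tape_roll, tray, tray_free
```

View pics/d0.png

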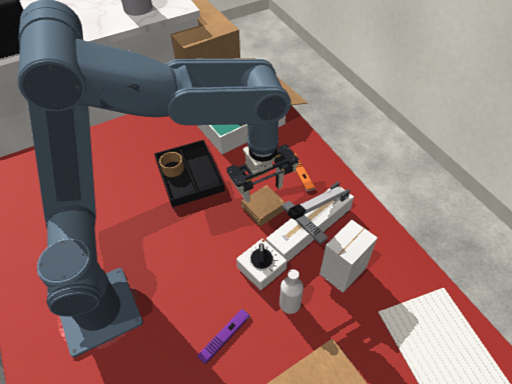

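The side view shows the sealer with its dial near (262,257). The grey cutter lies across the bed near (306,222). The look-alikes are an orange cutter (303,178) and a purple one (225,336). The tray is at (190,175), with the roll in its left half.

```bash
sed -i 's/r=np.array(p\["rotation"\]); /r=R.from_quat(p["rotation"]).as_matrix()/' h.py
python3 - <<'E'
from h import *
Z=dict(sealer=0,dial_grip=86,dial_tip=99,press_point=183,cutter=75,tray=0,tray_free=5,tape_roll=5,pouch_box=0,pad_stack=0,bottle=0)
for n in("scene","side"):
    a=snap(n,n+"1")
    if n=="scene": s=a
    else: d=a
    for l in Z:
        print(n,l,[(np.round(q["pixel"]).tolist(),round(q["score"],2),np.round(ray(n,q["pixel"],Z[l])).tolist()[:2]) for q in env.place_of(n,l)][:3])
S=s[:,:,::-1];cv2.imwrite("pics/both.png",cv2.resize(S,(800,600),interpolation=cv2.INTER_CUBIC))
cv2.imwrite("pics/crop.png",cv2.resize(d[170:300,220:390,::-1],(780,596),interpolation=cv2.INTER_CUBIC))
E
```

```text
scene sealer [([199.0, 207.0], 0.96, [649.0, -72.0])]
scene dial_grip []
scene dial_tip [([228.0, 164.0], 0.59, [510.0, -81.0])]
scene press_point [([204.0, 156.0], 0.62, [617.0, -71.0])]
scene cutter [([210.0, 268.0], 0.97, [842.0, 228.0]), ([243.0, 145.0], 0.79, [365.0, -171.0])]
scene tray [([342.0, 240.0], 0.7, [432.0, 349.0]), ([200.0, 168.0], 0.61, [508.0, -250.0])]
scene tray_free [([330.0, 248.0], 0.95, [491.0, 351.0]), ([228.0, 162.0], 0.29, [410.0, -203.0])]
scene tape_roll [([364.0, 241.0], 0.92, [395.0, 401.0]), ([198.0, 190.0], 0.61, [599.0, -139.0])]
scene pouch_box [([162.0, 190.0], 0.91, [686.0, -234.0])]
scene pad_stack [([246.0, 222.0], 0.76, [590.0, 92.0])]
scene bottle [([200.0, 166.0], 0.85, [497.0, -262.0]), ([203.0, 206.0], 0.5, [637.0, -68.0])]
side sealer [([298.0, 239.0], 0.58, [643.0, -74.0])]
side dial_grip [([259.0, 254.0], 0.98, [479.0, -107.0])]
side dial_tip [([263.0, 239.0], 0.57, [509.0, -76.0])]
side press_point [([297.0, 208.0], 0.58, [622.0, -77.0])]
side cutter [([306.0, 220.0], 0.94, [671.0, -68.0]), ([300.0, 173.0], 0.81, [761.0, 110.0]), ([223.0, 338.0], 0.59, [278.0, -280.0])]
side tray [([190.0, 176.0], 0.64, [440.0, 345.0])]
side tray_free [([201.0, 172.0], 0.72, [480.0, 341.0])]
side tape_roll [([171.0, 169.0], 0.9, [391.0, 409.0]), ([202.0, 170.0], 0.37, [487.0, 346.0])]
side pouch_box [([342.0, 270.0], 0.8, [700.0, -237.0]), ([200.0, 171.0], 0.57, [481.0, 353.0])]
side pad_stack [([262.0, 208.0], 0.87, [599.0, 94.0])]
side bottle [([291.0, 304.0], 0.63, [504.0, -257.0])]
```

View pics/both.png

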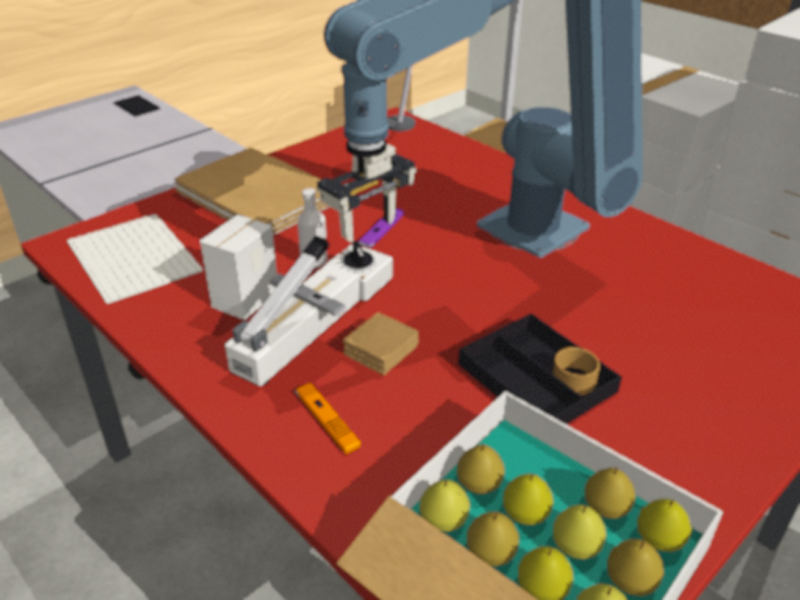

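View pics/crop.png

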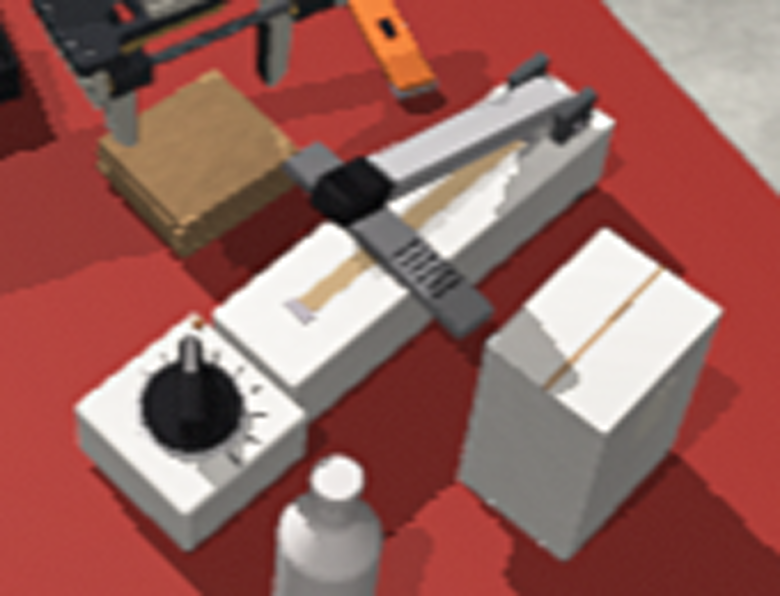

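The crop confirms the choice: the grey bar with the steel nose under the black handle block is the cutter to take. The other two are orange and purple. Its left end sticks out past the bed on the pad side and is free. The pouch box stands on the right.

```bash
cat >> h.py <<'E'
def inc(pos,yaw=None,base=None):
    """increments (cm, rad) to a tool-down pose; yaw = world angle of tool y (closing) line, nearest half turn"""
    s=env.observe(); p=np.array(s["tcp_pos"]); r=R.from_quat(s["ee_rot"])
    if yaw is None: t=r
    else:
        y=r.as_matrix()[:,1]; y0=np.arctan2(y[1],y[0]); d=(yaw-y0+np.pi/2)%np.pi-np.pi/2
        yy=np.array([np.cos(y0+d),np.sin(y0+d),0]); z=np.array([0,0,-1.]); t=R.from_matrix(np.c_[np.cross(yy,z),yy,z])
    return np.round(np.r_[r.inv().apply(np.array(pos)-p)/10,(r.inv()*t).as_rotvec()],3).tolist()
E
python3 - <<'E'
from h import *
s=env.observe();print(s["time"],s["tcp_pos"],np.round(R.from_quat(s["ee_rot"]).as_matrix(),3).tolist())
print(env.camera_params("wrist"))
c=cam("wrist");print(c[1],c[2].round(2).tolist())
print(inc([570,-40,380]))
E
```

```text
1.35 [5.50001487e+02 2.41271332e-02 2.03246928e+02] [[0.0, 1.0, -0.0], [1.0, -0.0, -0.0], [-0.0, -0.0, -1.0]]
{'K': array([[328.12692532,   0.        , 260.04429776],
       [  0.        , 328.12692532, 196.64018855],
       [  0.        ,   0.        ,   1.        ]]), 'tool_from_camera': array([[-2.46507706e-05,  9.53897022e-01,  3.00134088e-01,
         8.53157833e+01],
       [ 9.99999608e-01,  2.89159345e-04, -8.36884204e-04,
        -4.32687758e-01],
       [-8.85087926e-04,  3.00133950e-01, -9.53896655e-01,
        -1.82626021e+02],
       [ 0.00000000e+00,  0.00000000e+00,  0.00000000e+00,
         1.00000000e+00]])}
[549.57401383  85.34059375 385.87264154] [[1.0, 0.0, -0.0], [-0.0, 0.95, 0.3], [0.0, -0.3, 0.95]]
[-4.002, 1.999, -17.675, 0.0, 0.0, 0.0]
```

jog_arm([
  [0,1,-4,0,0,0],
  [0,2,-8,0,0,0],
  [0,3,-12,0,0,0],
  [0,3,-12,0,0,0],
  [0,3,-12,0,0,0],
])

```text
time: 1.85
tcp_pos: [580.4, -0.0, 323.8]
ee_rot: [0.707, 0.707, 0.0, 0.001]
ft_force: [-1.0, 0.8, -0.8]
grip_width: 0.999
grasp_force: 0.0
```

```bash
python3 - <<'E'
from h import *
a=snap("wrist","w1")
Z=dict(sealer=0,dial_grip=86,dial_tip=99,press_point=183,cutter=75)
for l in Z: print(l,[(np.round(q["pixel"]).tolist(),round(q["score"],2),np.round(ray("wrist",q["pixel"],Z[l])).tolist()[:2]) for q in env.place_of("wrist",l)][:3])
for l in("cutter","sealer"):
  for q in env.cut_out("wrist",l)[:2]:
    m=q["region"].astype(np.uint8); ys,xs=np.nonzero(m)
    P=np.array([ray("wrist",(x,y),91 if l=="cutter" else 75)[:2] for x,y in zip(xs[::7],ys[::7])],np.float32)
    print(l,q["score"],q["extent"],cv2.minAreaRect(P))
cv2.imwrite("pics/w1b.png",cv2.resize(a[:,:,::-1],(800,600),interpolation=cv2.INTER_CUBIC))
E
```

```text
sealer [([301.0, 192.0], 0.97, [644.0, -65.0])]
dial_grip []
dial_tip [([203.0, 218.0], 0.92, [502.0, -71.0]), ([191.0, 239.0], 0.2, [485.0, -102.0])]
press_point [([297.0, 249.0], 0.95, [618.0, -75.0])]
cutter [([94.0, 291.0], 0.98, [327.0, -199.0]), ([417.0, 29.0], 0.95, [764.0, 158.0]), ([316.0, 207.0], 0.92, [656.0, -65.0])]
cutter 0.93 [392.1, 0.1, 53.8, 98.1] ((760.5264282226562, 133.95632934570312), (107.14253234863281, 32.1337890625), 81.07121276855469)
cutter 0.9 [301.1, 138.9, 31.6, 131.0] ((657.0986328125, -62.69994354248047), (32.03627014160156, 179.3988800048828), 8.70922565460205)
```

View pics/w1b.png

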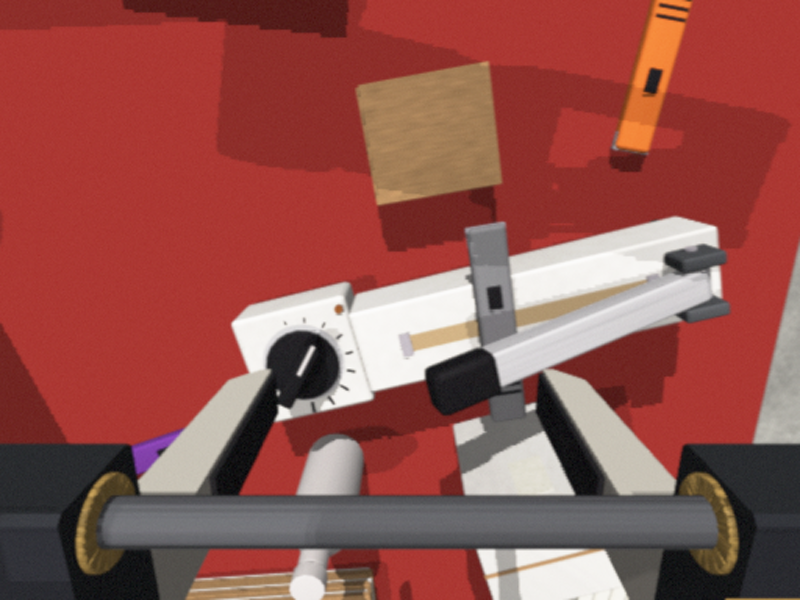

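The wrist view shows the grey cutter across the bed. Measured in the plane it is 32 x 179 mm, which matches, with its centre at (657,-63) and its left end free. The pointer points up and right; it is near its third or fourth mark.

```bash
python3 - <<'E'
from h import *
print(inc([646.5,4,91],0.152))
E
```

```text
[0.39, 6.722, 23.139, -0.001, -0.0, -0.152]
```

jog_arm([
  [0.2,4,3,0,0,-0.1],
  [0.4,6.6,6,0,0,-0.152],
  [0.4,6.6,10.5,0,0,-0.152],
  [0.4,6.6,15,0,0,-0.152],
  [0.4,6.6,19,0,0,-0.152],
  [0.4,6.6,21.5,0,0,-0.152],
  [0.4,6.6,23.2,0,0,-0.152],
  [0.4,6.6,23.2,0,0,-0.152],
  [0.4,6.6,23.2,0,0,-0.152],
], jaw=1)

```text
time: 3.15
tcp_pos: [646.1, 4.0, 91.4]
ee_rot: [0.651, 0.759, -0.0, -0.0]
ft_force: [-1.1, -0.0, 0.4]
grip_width: 1.002
grasp_force: 0.0
```

jog_arm([
  [0,0,0,0,0,0],
  [0,0,0,0,0,0],
  [0,0,0,0,0,0],
  [0,0,0,0,0,0],
  [0,0,0,0,0,0],
  [0,0,0,0,0,0],
  [0,0,0,0,0,0],
  [0,0,0,0,0,0],
], jaw=0, grip_force=40)

```text
time: 3.95
tcp_pos: [646.0, 4.0, 91.2]
ee_rot: [0.651, 0.759, -0.0, -0.0]
ft_force: [0.7, -0.5, 1.1]
grip_width: 0.361
grasp_force: 0.0
```

jog_arm([
  [0,0,0,0,0,0],
  [0,0,0,0,0,0],
  [0,0,0,0,0,0],
  [0,0,0,0,0,0],
])

```text
time: 4.35
tcp_pos: [646.0, 4.0, 91.2]
ee_rot: [0.651, 0.759, -0.0, -0.0]
ft_force: [-0.6, 0.7, -0.9]
grip_width: 0.025
grasp_force: 0.0
```

jog_arm([
  [0,0,-0.3,0,0,0],
  [1,0,-0.6,0,0,0],
  [3,0,-0.6,0,0,0],
  [6,0,-0.6,0,0,0],
  [9,0,-0.6,0,0,0],
  [12,0,-0.6,0,0,0],
  [15,0,-0.6,0,0,0],
  [17,0,-1,0,0,0],
  [17,0,-1,0,0,0],
])

```text
time: 5.25
tcp_pos: [619.7, 175.5, 102.1]
ee_rot: [0.65, 0.76, 0.001, 0.0]
ft_force: [0.2, 0.2, 0.1]
grip_width: 0.009
grasp_force: 0.0
```

The fingers closed on nothing, so I need to look before moving again.

```bash
python3 - <<'E'
from h import *
a=snap("wrist","w2"); d=snap("side","d2"); s=snap("scene","s2")
for n,z in(("wrist",75),("side",75),("scene",75)):
  print(n,[(np.round(q["pixel"]).tolist(),round(q["score"],2),np.round(ray(n,q["pixel"],z)).tolist()[:2]) for q in env.place_of(n,"cutter")])
v=cv2.resize(d[150:300,200:390,::-1],(400,316));w=cv2.resize(a[:,:,::-1],(400,316));x=cv2.resize(s[100:250,100:290,::-1],(400,316))
cv2.imwrite("pics/m2.png",np.hstack([v,x]))
E
```

```text
wrist [([454.0, 226.0], 0.9, [752.0, 190.0])]
side [([300.0, 174.0], 0.82, [755.0, 105.0]), ([224.0, 337.0], 0.74, [280.0, -278.0])]
scene [([197.0, 192.0], 0.79, [662.0, -59.0]), ([212.0, 268.0], 0.68, [836.0, 230.0]), ([248.0, 147.0], 0.63, [361.0, -150.0]), ([158.0, 191.0], 0.2, [751.0, -147.0])]
```

View pics/m2.png

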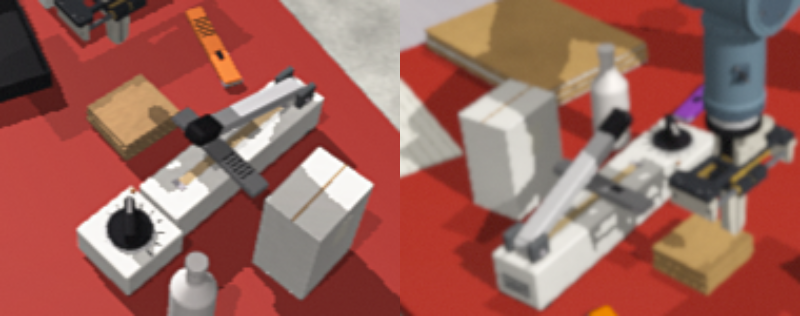

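jog_arm([
  [0,0,-5,0,0,0],
  [-3,0,-9,0,0,0],
  [-7,0,-13,0,0,0],
  [-11,0,-15,0,0,0],
  [-12,0,-15,0,0,0],
  [-12,0,-15,0,0,0],
], jaw=1)

```text
time: 6.15
tcp_pos: [638.9, 50.6, 251.5]
ee_rot: [0.653, 0.757, 0.0, 0.0]
ft_force: [0.1, -0.5, -0.4]
grip_width: 0.471
grasp_force: 0.0
```

```bash
python3 - <<'E'
from h import *
a=snap("wrist","w3")
print([(np.round(q["pixel"]).tolist(),round(q["score"],2),np.round(ray("wrist",q["pixel"],75)).tolist()[:2]) for q in env.place_of("wrist","cutter")])
for q in env.cut_out("wrist","cutter")[:3]:
    m=q["region"].astype(np.uint8); ys,xs=np.nonzero(m)
    P=np.array([ray("wrist",(x,y),91)[:2] for x,y in zip(xs[::7],ys[::7])],np.float32)
    print(q["score"],q["extent"],cv2.minAreaRect(P))
p=env.observe()["tcp_pos"];print(p)
v=a.copy()
for P in([*p],[646.5,4,91],[643.5,26,91],[670,-152,91]):
    u=proj("wrist",P)[0];print(u); cv2.circle(v,tuple(int(t) for t in u),3,(0,255,0),-1)
cv2.imwrite("pics/w3b.png",cv2.resize(v[:,:,::-1],(800,600),interpolation=cv2.INTER_CUBIC))
E
```

```text
[([129.0, 265.0], 0.74, [496.0, -84.0]), ([402.0, 85.0], 0.69, [768.0, 168.0]), ([8.0, 316.0], 0.66, [344.0, -182.0]), ([261.0, 264.0], 0.65, [656.0, -59.0]), ([115.0, 284.0], 0.58, [480.0, -113.0])]
0.98 [366.3, 1.9, 86.2, 157.4] ((765.5745849609375, 167.95101928710938), (144.51255798339844, 27.76580810546875), 81.13056182861328)
0.89 [245.9, 197.1, 31.1, 96.9] ((653.3643798828125, -25.72826385498047), (30.97162437438965, 114.4180679321289), 9.523919105529785)
0.68 [0.0, 299.9, 54.8, 17.6] ((382.8990783691406, -152.7608642578125), (73.26471710205078, 20.189273834228516), 20.226869583129883)
[637.47939473  54.29905177 249.58159215]
[260.21139621 240.31050338]
[261.56027601 221.66738774]
[261.92339915 202.80806145]
[261.06659274 338.25544785]
```

View pics/w3b.png

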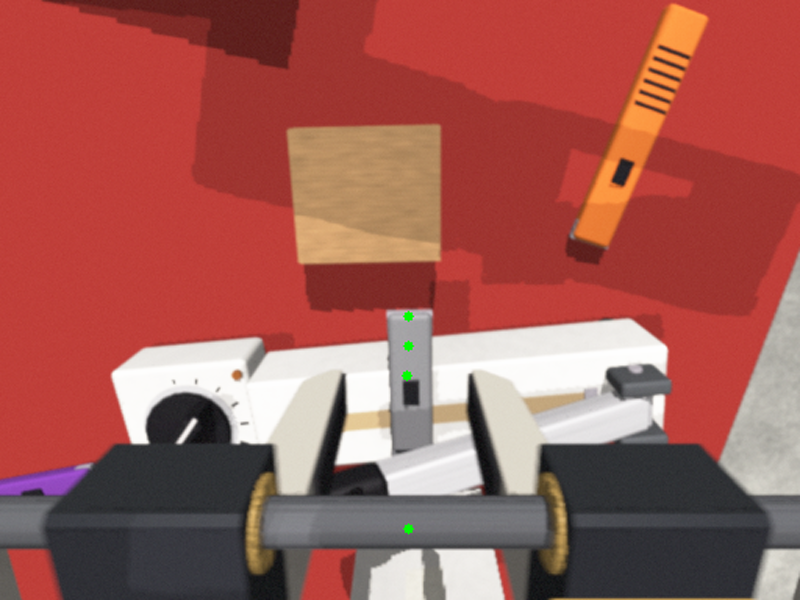

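The cutter lies where I predicted; the green dots sit on its centre line and left end. I'll go in again a bit lower and further on, then check with a picture before closing.

```bash
python3 - <<'E'
from h import *
print(inc([648,-2,86],0.157))
E
```

```text
[-5.748, 0.234, 16.349, -0.003, -0.001, -0.005]
```

jog_arm([
  [-3,0.1,2,0,0,0],
  [-5.7,0.2,4,0,0,0],
  [-5.7,0.2,8,0,0,0],
  [-5.7,0.2,12,0,0,0],
  [-5.7,0.2,15,0,0,0],
  [-5.7,0.2,16.4,0,0,0],
  [-5.7,0.2,16.4,0,0,0],
  [-5.7,0.2,16.4,0,0,0],
])

```text
time: 7.1
tcp_pos: [649.7, -1.9, 88.1]
ee_rot: [0.651, 0.759, 0.0, 0.0]
ft_force: [0.2, -0.4, 0.6]
grip_width: 0.999
grasp_force: 0.0
```

```bash
python3 - <<'E'
from h import *
a=snap("wrist","w4");d=snap("side","d4");s=snap("scene","s4")
S=env.observe();print(S["time"],S["tcp_pos"],S["grip_width"],S["ft_force"])
v=cv2.resize(d[150:270,230:382,::-1],(400,316));x=cv2.resize(s[120:230,140:279,::-1],(400,316))
w=cv2.resize(a[100:300,130:383,::-1],(400,316))
cv2.imwrite("pics/m4.png",np.vstack([np.hstack([v,x]),np.hstack([w,w*0])])[:600])
E
```

```text
7.25 [650.45869679  -2.5017125   89.41086003] 1.0009986388922256 [-0.68742585  0.19059921  0.01639902]
```

View pics/m4.png

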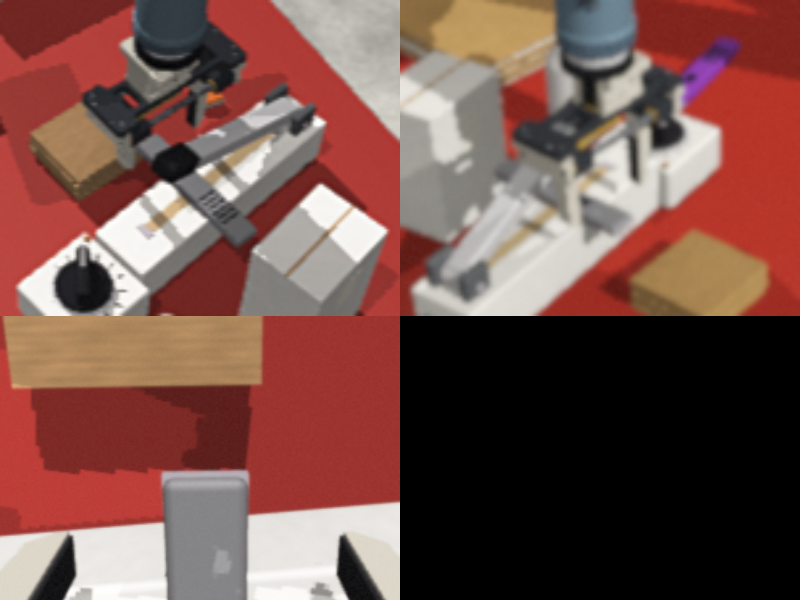

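The fingers straddle the cutter, with its end showing between them. I'll close and watch the width.

jog_arm([
  [0,0,0,0,0,0],
  [0,0,0,0,0,0],
  [0,0,0,0,0,0],
  [0,0,0,0,0,0],
  [0,0,0,0,0,0],
  [0,0,0,0,0,0],
  [0,0,0,0,0,0],
  [0,0,0,0,0,0],
  [0,0,0,0,0,0],
  [0,0,0,0,0,0],
], jaw=0.25, grip_force=20)

```text
time: 8.25
tcp_pos: [649.0, -2.6, 87.2]
ee_rot: [0.651, 0.759, -0.0, -0.0]
ft_force: [-0.0, 0.7, -0.3]
grip_width: 0.256
grasp_force: 0.0
```

```bash
python3 - <<'E'
from h import *
a=snap("wrist","w5");s=snap("scene","s5")
S=env.observe();print(S["tcp_pos"],S["grip_width"],S["grasp_force"],S["ft_force"])
r=R.from_quat(S["ee_rot"]).as_matrix();p=np.array(S["tcp_pos"])
v=a.copy()
for n,P in(("tcp",p),("tip",p+r@[0,0,19]),("tipL",p+r@[0,-12,19]),("tipR",p+r@[0,12,19])):
    u=proj("wrist",P)[0];print(n,u,proj("scene",P)[0]);cv2.circle(v,tuple(int(t) for t in u),2,(0,255,0),-1);cv2.circle(s,tuple(int(t) for t in proj("scene",P)[0]),1,(0,255,0),-1)
x=cv2.resize(s[150:220,165:255,::-1],(400,312));w=cv2.resize(v[100:300,130:386,::-1],(400,312))
cv2.imwrite("pics/m5.png",np.hstack([w,x]))
E
```

```text
[649.02103328  -2.60016384  87.22146311] 0.2490534796574864 0.0 [-0.16675953 -0.28317627 -0.23429742]
tcp [260.20648709 240.30631505] [211.2858729  194.81662018]
tip [260.16427313 228.08649391] [211.57910512 199.6688637 ]
tipL [242.09767225 228.09401236] [214.1508283  197.82458683]
tipR [278.22898303 228.07897625] [208.98096328 201.53208636]
```

View pics/m5.png

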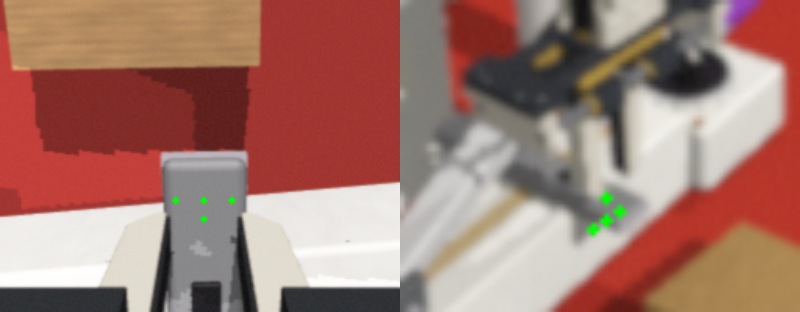

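The wrist and scene views agree on the cause. The fingertips sit about 30 mm higher than the reported TCP implies, so they closed just above the cutter. I'll open, go down about 25 mm more, and close again.

jog_arm([
  [0,0,0,0,0,0],
  [0,0,0,0,0,0],
  [0,0,0,0,0,0],
  [0,0,0,0,0,0],
  [0,0,0.5,0,0,0],
  [0,0,1,0,0,0],
  [0,0,1.5,0,0,0],
  [0,0,2,0,0,0],
  [0,0,2.5,0,0,0],
  [0,0,2.5,0,0,0],
], jaw=0.75)

```text
time: 9.35
tcp_pos: [648.3, -2.5, 61.1]
ee_rot: [0.651, 0.759, -0.0, -0.001]
ft_force: [-0.3, -0.3, 1.3]
grip_width: 0.752
grasp_force: 0.0
```

jog_arm([
  [0,0,0,0,0,0],
  [0,0,0,0,0,0],
  [0,0,0,0,0,0],
  [0,0,0,0,0,0],
  [0,0,0,0,0,0],
  [0,0,0,0,0,0],
  [0,0,0,0,0,0],
], jaw=0.2, grip_force=40)

```text
time: 10.05
tcp_pos: [649.1, -2.6, 62.4]
ee_rot: [0.651, 0.759, 0.0, 0.0]
ft_force: [-0.2, 0.2, 0.9]
grip_width: 0.34
grasp_force: 39.9
```

The fingers now hold the cutter at 31.6 mm with 39.9 N. I'll lift slightly and draw it out.

jog_arm([
  [0,0,-0.3,0,0,0],
  [1,0,-0.6,0,0,0],
  [3,0,-0.6,0,0,0],
  [6,0,-0.6,0,0,0],
  [9,0,-0.6,0,0,0],
  [12,0,-0.6,0,0,0],
  [15,0,-0.8,0,0,0],
  [17,0,-2,0,0,0],
  [18,0,-5,0,0,0],
  [18,0,-8,0,0,0],
  [18,0,-9,0,0,0],
  [18,0,-9,0,0,0],
])

```text
time: 11.25
tcp_pos: [622.7, 175.9, 154.1]
ee_rot: [0.651, 0.759, 0.001, 0.001]
ft_force: [1.1, 0.3, -1.2]
grip_width: 0.338
grasp_force: 39.9
```

```bash
python3 - <<'E'
from h import *
s=env.observe();print(s["time"],s["tcp_pos"],s["grip_width"],s["grasp_force"])
a=snap("wrist","w6");d=snap("side","d6");c=snap("scene","s6")
for l,z in (("tray",0),("tray_free",5),("tray",40)):
  print(l,[(np.round(q["pixel"]).tolist(),round(q["score"],2),np.round(ray("side",q["pixel"],z)).tolist()[:2]) for q in env.place_of("side",l)][:2])
for n in("side","scene"):
  for q in env.cut_out(n,"tray")[:1]:
    m=q["region"].astype(np.uint8); cs=max(cv2.findContours(m,0,1)[0],key=cv2.contourArea)
    P=np.array([ray(n,p[0],40)[:2] for p in cs],np.float32);print(n,q["score"],q["extent"],cv2.minAreaRect(P))
w=cv2.resize(a[:,:,::-1],(400,300));v=cv2.resize(c[110:260,170:370,::-1],(400,300));x=cv2.resize(d[110:250,140:327,::-1],(800,600))[:300*2]
cv2.imwrite("pics/m6.png",np.vstack([np.hstack([w,v]),cv2.resize(d[130:230,140:340,::-1],(800,400))])[:600])
E
```

```text
11.25 [622.71949889 175.89123424 154.10992722] 0.3378739043709457 39.90347921848297
tray [([190.0, 177.0], 0.64, [436.0, 345.0])]
tray_free [([204.0, 170.0], 0.95, [495.0, 347.0])]
tray [([190.0, 177.0], 0.64, [427.0, 310.0])]
side 0.84 [157.8, 140.1, 70.1, 66.2] ((436.0610656738281, 336.91650390625), (270.0614929199219, 196.59800720214844), 83.51593780517578)
scene 0.66 [294.0, 198.5, 103.8, 71.1] ((454.05218505859375, 368.9410400390625), (261.6214599609375, 230.4090576171875), 83.12574768066406)
```

View pics/m6.png

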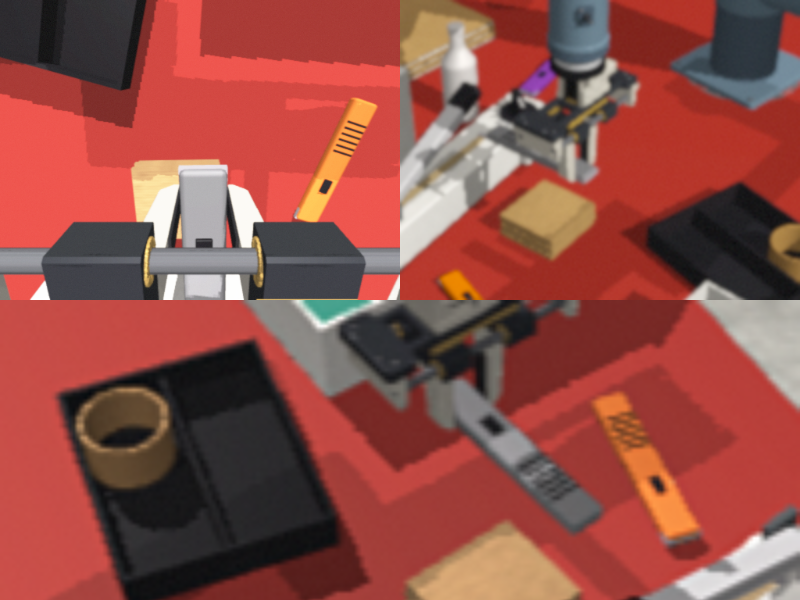

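The cutter is held straight out of the jaws and clear of the sealer. The tray lies to the upper left with its right half empty. I'll go closer for a wrist measurement of the tray.

jog_arm([
  [1,-3,-2,0,0,0],
  [3,-6,-4,0,0,0],
  [5,-9,-6,0,0,0],
  [6,-11.5,-6,0,0,0],
  [6,-11.5,-6,0,0,0],
  [6,-11.5,-6,0,0,0],
  [6,-11.5,-6,0,0,0],
])

```text
time: 12.35
tcp_pos: [499.8, 216.9, 211.9]
ee_rot: [0.652, 0.759, -0.0, 0.0]
ft_force: [0.3, 0.1, -0.3]
grip_width: 0.34
grasp_force: 39.9
```

```bash
python3 - <<'E'
from h import *
s=env.observe();print(s["time"],s["tcp_pos"],s["grip_width"])
a=snap("wrist","w7")
for l,z in (("tray",0),("tray_free",5),("tape_roll",5),("cutter",150)):
  print(l,[(np.round(q["pixel"]).tolist(),round(q["score"],2),np.round(ray("wrist",q["pixel"],z)).tolist()[:2]) for q in env.place_of("wrist",l)][:2])
for l in("tray","cutter"):
 for q in env.cut_out("wrist",l)[:2]:
  m=q["region"].astype(np.uint8); cs=max(cv2.findContours(m,0,1)[0],key=cv2.contourArea)
  ap=cv2.approxPolyDP(cs,4,True)[:,0]
  print(l,q["score"],q["extent"],[(p.tolist(),np.round(ray("wrist",p,40)[:2]).tolist()) for p in ap])
E
```

```text
12.35 [499.78031113 216.86296025 211.86087755] 0.33951123446430215
tray [([221.0, 30.0], 0.75, [436.0, 359.0])]
tray_free [([270.0, 41.0], 0.87, [489.0, 356.0])]
tape_roll [([222.0, 29.0], 0.32, [437.0, 360.0])]
cutter [([482.0, 237.0], 0.82, [681.0, 218.0]), ([262.0, 344.0], 0.57, [521.0, 86.0])]
tray 0.59 [100.3, 0.0, 233.9, 168.3] [([119, 0], [341.0, 365.0]), ([104, 117], [328.0, 253.0]), ([281, 166], [521.0, 229.0]), ([331, 0], [541.0, 395.0]), ([214, 0], [430.0, 378.0]), ([195, 9], [413.0, 368.0]), ([169, 0], [388.0, 372.0])]
cutter 0.86 [443.1, 169.1, 68.9, 130.6] [([511, 170], [773.0, 263.0]), ([444, 294], [750.0, 100.0]), ([468, 300], [782.0, 96.0]), ([511, 230], [800.0, 195.0])]
cutter 0.6 [227.2, 208.3, 64.6, 175.7] [([290, 211], [540.0, 179.0]), ([229, 213], [471.0, 166.0]), ([235, 316], [496.0, 28.0]), ([289, 316], [564.0, 38.0])]
```

```bash
python3 - <<'E'
from h import *
s=env.observe();p=np.array(s["tcp_pos"]);r=R.from_quat(s["ee_rot"])
for u in([227.5,211],[290,211],[259,208.5],[259,211],[235,316],[289,316]):
    print(u,np.round(r.inv().apply(ray("wrist",u,p[2]+28.6)-p),1))
x=np.array([.992,-.124]);y=np.array([.124,.992]);f=np.array([486.4,354])
for d in(58,62):
    g=f+y*d; print(g,inc([*g,100],-0.124),np.hypot(*g))
E
```

```text
[227.5, 211] [ 29.4 -16.4 -28.6]
[290, 211] [ 29.4  14.8 -28.6]
[259, 208.5] [ 30.7  -0.6 -28.6]
[259, 211] [ 29.4  -0.6 -28.6]
[235, 316] [-32.7 -14.  -28.6]
[289, 316] [-32.7  16.  -28.6]
[493.592 411.536] [19.319, 2.372, 11.188, -0.001, 0.0, 0.275] 642.6468250602347
[494.088 415.504] [19.704, 2.481, 11.188, -0.001, 0.0, 0.275] 645.5745702550558
```

jog_arm([
  [4,0.5,1,0,0,0.06],
  [8,1,2,0,0,0.12],
  [12,1.5,4,0,0,0.18],
  [16,2,7,0,0,0.24],
  [19.5,2.4,11.2,0,0,0.275],
  [19.5,2.4,11.2,0,0,0.275],
  [19.5,2.4,11.2,0,0,0.275],
  [19.5,2.4,11.2,0,0,0.275],
])

```text
time: 13.5
tcp_pos: [494.2, 413.1, 101.4]
ee_rot: [0.749, 0.662, 0.001, 0.0]
ft_force: [0.5, -0.3, -1.4]
grip_width: 0.34
grasp_force: 39.9
```

```bash
python3 - <<'E'
from h import *
s=env.observe();print(s["time"],s["tcp_pos"],s["grip_width"],s["grasp_force"])
print(inc([494,413.5,0],-0.124))
for n in("side","scene"):
  env.get_image(n)
  print(n,[(np.round(q["pixel"]).tolist(),round(q["score"],2),np.round(ray(n,q["pixel"],113)).tolist()[:2]) for q in env.place_of(n,"cutter")][:4])
E
```

```text
13.5 [494.16335805 413.12630883 101.39589669] 0.33967724358343987 39.90374565124512
[0.031, -0.036, 10.14, 0.001, -0.0, 0.001]
side [([300.0, 174.0], 0.87, [738.0, 78.0]), ([224.0, 336.0], 0.87, [279.0, -291.0]), ([201.0, 150.0], 0.57, [496.0, 343.0])]
scene [([245.0, 147.0], 0.79, [411.0, -106.0]), ([337.0, 217.0], 0.55, [475.0, 350.0])]
```

jog_arm([
  [0,0,3,0,0,0],
  [0,0,6,0,0,0],
  [0,0,8,0,0,0],
  [0,0,9.2,0,0,0],
  [0,0,10,0,0,0],
  [0,0,10.4,0,0,0],
  [0,0,10.4,0,0,0],
  [0,0,10.4,0,0,0],
])

```text
time: 14.5
tcp_pos: [493.9, 414.0, -2.7]
ee_rot: [0.749, 0.662, 0.001, 0.0]
ft_force: [-0.0, -0.7, -0.5]
grip_width: 0.336
grasp_force: 39.9
```

No contact yet. I'll lower it in small steps until it touches.

jog_arm([
  [0,0,0.1,0,0,0],
  [0,0,0.2,0,0,0],
  [0,0,0.3,0,0,0],
  [0,0,0.3,0,0,0],
])

```text
time: 14.9
tcp_pos: [493.1, 413.6, -6.8]
ee_rot: [0.749, 0.662, -0.0, -0.0]
ft_force: [0.4, -0.1, -1.2]
grip_width: 0.34
grasp_force: 39.9
```

jog_arm([
  [0,0,0,0,0,0],
  [0,0,0,0,0,0],
  [0,0,0,0,0,0],
  [0,0,0,0,0,0],
  [0,0,-2,0,0,0],
  [0,0,-5,0,0,0],
  [0,0,-9,0,0,0],
  [-2,0,-14,0,0,0],
  [-6,1,-18,0,0,0],
  [-11,2,-22,0,0,0],
  [-16,2,-24,0,0,0],
  [-18,2,-24,0,0,0],
], jaw=0.47)

```text
time: 16.1
tcp_pos: [491.8, 231.4, 235.9]
ee_rot: [0.749, 0.663, 0.002, 0.001]
ft_force: [0.1, -0.3, 0.6]
grip_width: 0.466
grasp_force: 0.0
```

```bash
python3 - <<'E'
from h import *
s=env.observe();print(s["time"],s["tcp_pos"],s["grip_width"],s["grasp_force"])
for n in("wrist","side","scene"):
  snap(n,n+"8")
  print(n,[(np.round(q["pixel"]).tolist(),round(q["score"],2),np.round(ray(n,q["pixel"],5)).tolist()[:2]) for q in env.place_of(n,"cutter")][:4])
for q in env.cut_out("wrist","cutter")[:3]:
  ys,xs=np.nonzero(q["region"]);P=np.array([ray("wrist",(x,y),21)[:2] for x,y in zip(xs[::5],ys[::5])],np.float32);print(q["score"],q["extent"],cv2.minAreaRect(P))
E
```

```text
16.1 [491.77780887 231.40610345 235.87026488] 0.46609291415954573 0.0
wrist [([496.0, 180.0], 0.88, [796.0, 166.0]), ([240.0, 65.0], 0.61, [484.0, 347.0])]
side [([202.0, 170.0], 0.59, [488.0, 347.0]), ([223.0, 336.0], 0.57, [288.0, -249.0]), ([301.0, 175.0], 0.54, [792.0, 149.0]), ([189.0, 175.0], 0.23, [435.0, 349.0])]
scene [([212.0, 266.0], 0.96, [791.0, 169.0]), ([332.0, 244.0], 0.72, [473.0, 344.0]), ([245.0, 147.0], 0.62, [291.0, -241.0])]
0.97 [475.6, 109.2, 35.9, 136.2] ((788.1226806640625, 176.6620330810547), (173.47048950195312, 37.3621826171875), 81.15452575683594)
0.62 [224.1, 0.0, 34.6, 150.4] ((483.3213195800781, 338.3400573730469), (153.7179412841797, 33.348358154296875), 84.10910034179688)
```

The cutter lies at about (484,347), within 8 mm of the middle of the empty half. Next is the dial: I'll move over it with the jaws open and measure.

jog_arm([
  [-4,0,0,0,0,0],
  [-9,0,0,0,0,0],
  [-14,0,0,0,0,0],
  [-19,0.5,0,0,0,0],
  [-24,1,0,0,0,0],
  [-29,2,0,0,0,0],
  [-33,3,0,0,0,0],
  [-35,4,0,0,0,0],
  [-35,4,0,0,0,0],
  [-35,4,0,0,0,0],
  [-35,4,0,0,0,0],
], jaw=0.7)

```text
time: 17.55
tcp_pos: [487.7, -118.0, 232.7]
ee_rot: [0.749, 0.663, -0.0, -0.001]
ft_force: [-0.3, -0.1, 0.1]
grip_width: 0.703
grasp_force: 0.0
```

```bash
python3 - <<'E'
from h import *
s=env.observe();print(s["time"],s["tcp_pos"],s["qpos"].__repr__())
a=snap("wrist","w9")
for l,z in(("dial_grip",86),("dial_tip",99),("press_point",183),("sealer",0)):
  print(l,[(np.round(q["pixel"]).tolist(),round(q["score"],2),np.round(ray("wrist",q["pixel"],z),1).tolist()[:2]) for q in env.place_of("wrist",l)][:3])
for l in("dial_grip","sealer"):
 for q in env.cut_out("wrist",l)[:1]: print(l,q["score"],q["extent"])
u=proj("wrist",[480,-107,90])[0].astype(int);print(u)
# rim shape console on plane, white mask
g=a.astype(int); white=((g.min(2)>170)).astype(np.uint8)
cs=max(cv2.findContours(white,0,1)[0],key=cv2.contourArea);print([(p.tolist(),np.round(ray("wrist",p,62)[:2]).tolist()) for p in cv2.approxPolyDP(cs,4,True)[:,0]])
c=a[max(0,u[1]-75):u[1]+75,max(0,u[0]-100):u[0]+100,::-1];cv2.imwrite("pics/w9b.png",cv2.resize(c,(800,600),interpolation=cv2.INTER_CUBIC))
E
```

```text
17.55 [ 487.65465542 -117.97871474  232.72366308] array([-4.60404864e-01,  1.52984851e-01,  1.59634768e+00,  4.68652672e-04,
        1.39377793e+00, -3.39553128e-01])
dial_grip [([253.0, 173.0], 0.78, [481.4, -110.3])]
dial_tip [([270.0, 136.0], 0.98, [502.7, -73.5])]
press_point [([446.0, 133.0], 0.89, [623.9, -75.9])]
sealer [([383.0, 107.0], 0.92, [645.7, -67.9])]
dial_grip 0.59 [227.9, 135.5, 62.7, 69.0]
sealer 0.72 [193.3, 25.9, 318.7, 197.4]
[251 169]
[([511, 24], [748.0, -0.0]), ([290, 112], [527.0, -57.0]), ([280, 101], [518.0, -45.0]), ([195, 136], [424.0, -69.0]), ([229, 222], [445.0, -171.0]), ([264, 211], [487.0, -163.0]), ([265, 200], [489.0, -150.0]), ([277, 208], [502.0, -161.0]), ([316, 193], [547.0, -149.0]), ([291, 111], [528.0, -56.0]), ([319, 183], [552.0, -137.0]), ([398, 154], [639.0, -115.0]), ([394, 127], [635.0, -86.0]), ([345, 148], [582.0, -102.0]), ([339, 128], [577.0, -80.0]), ([511, 65], [752.0, -38.0])]
```

```bash
python3 - <<'E'
from h import *
print(inc([482,-109.5,66],-0.529))
E
```

```text
[0.895, -0.695, 16.742, 0.0, 0.0, 0.407]
```

View pics/w9b.png

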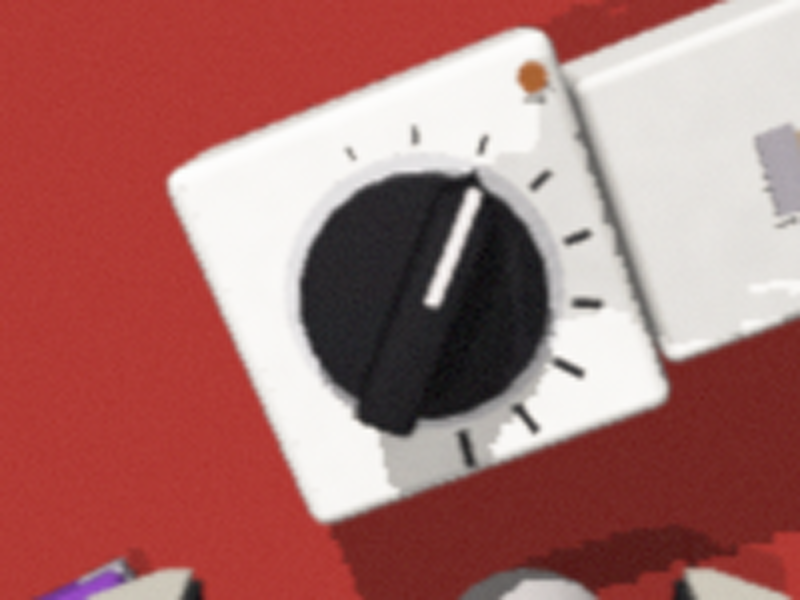

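The pointer stands on the third mark, so the turn needed is four clicks clockwise (1.676 rad).

jog_arm([
  [0.3,-0.2,2,0,0,0.13],
  [0.6,-0.4,5,0,0,0.26],
  [0.9,-0.7,9,0,0,0.4],
  [0.9,-0.7,12,0,0,0.407],
  [0.9,-0.7,14.5,0,0,0.407],
  [0.9,-0.7,16,0,0,0.407],
  [0.9,-0.7,16.8,0,0,0.407],
  [0.9,-0.7,16.8,0,0,0.407],
])

```text
time: 18.7
tcp_pos: [481.4, -109.7, 64.5]
ee_rot: [0.868, 0.497, -0.001, -0.001]
ft_force: [0.1, 0.7, 0.2]
grip_width: 0.7
grasp_force: 0.0
```

jog_arm([
  [0,0,0,0,0,0],
  [0,0,0,0,0,0],
  [0,0,0,0,0,0],
  [0,0,0,0,0,0],
  [0,0,0,0,0,0],
  [0,0,0,0,0,0],
  [0,0,0,0,0,0],
  [0,0,0,0,0,0],
], jaw=0, grip_force=40)

```text
time: 19.5
tcp_pos: [484.0, -111.2, 65.7]
ee_rot: [0.868, 0.497, 0.001, 0.002]
ft_force: [4.5, -2.5, -4.1]
grip_width: 0.167
grasp_force: 39.8
```

jog_arm([
  [0,0.25,0,0,0,0.05],
  [0,0.25,0,0,0,0.15],
  [0,0.25,0,0,0,0.27],
  [0,0.25,0,0,0,0.39],
  [0,0.25,0,0,0,0.51],
  [0,0.25,0,0,0,0.63],
  [0,0.25,0,0,0,0.75],
  [0,0.25,0,0,0,0.84],
  [0,0.25,0,0,0,0.84],
  [0,0.25,0,0,0,0.84],
])

```text
time: 20.5
tcp_pos: [483.6, -110.6, 65.6]
ee_rot: [0.995, 0.1, -0.0, -0.0]
ft_force: [-1.3, 1.5, 4.8]
grip_width: 0.17
grasp_force: 39.8
```

jog_arm([
  [0,0,0,0,0,0.12],
  [0,0,0,0,0,0.24],
  [0,0,0,0,0,0.36],
  [0,0,0,0,0,0.48],
  [0,0,0,0,0,0.6],
  [0,0,0,0,0,0.72],
  [0,0,0,0,0,0.84],
  [0,0,0,0,0,0.86],
  [0,0,0,0,0,0.84],
  [0,0,0,0,0,0.84],
])

```text
time: 21.5
tcp_pos: [483.8, -110.0, 65.6]
ee_rot: [0.949, -0.314, -0.0, -0.001]
ft_force: [-0.6, 4.6, 5.7]
grip_width: 0.166
grasp_force: 39.8
```

```bash
python3 - <<'E'
from h import *
s=env.observe();r=R.from_quat(s["ee_rot"]).as_matrix();print(s["time"],s["tcp_pos"],s["ft_force"],s["torque"],s["grip_width"],np.arctan2(r[1,1],r[0,1]),s["qpos"][5])
E
```

```text
21.5 [ 483.82865325 -109.9516827    65.61972787] [-0.5763813   4.58976001  5.69633302] [1.00914887 0.17747471 0.19093843] 0.16555034816984357 -2.2093584912974698 1.758395442325672
```

jog_arm([
  [0,0,0,0,0,0],
  [0,0,0,0,0,0],
  [0,0,0,0,0,0],
  [0,0,0,0,0,0],
  [0,0,0,0,0,0],
  [0,0,0,0,0,0],
  [0,0,-2,0,0,0],
  [0,0,-6,0,0,0],
  [0,0,-10,0,0,0],
  [0,0,-14,0,0,0],
  [0,0,-18,0,0,0],
  [0,0,-18,0,0,0],
], jaw=0.7)

```text
time: 22.7
tcp_pos: [487.0, -112.6, 251.2]
ee_rot: [0.949, -0.314, 0.006, 0.001]
ft_force: [1.3, -0.2, -0.6]
grip_width: 0.703
grasp_force: 0.0
```

```bash
python3 - <<'E'
from h import *
c=np.array([483.5,-110]);yaw=.207
for n in("wrist","side","scene"):
  a=snap(n,n+"10")
  for l,z in(("dial_grip",86),("dial_tip",99),("press_point",183)):
    for q in env.place_of(n,l)[:2]:
      P=ray(n,q["pixel"],z)[:2]; d=P-c
      print(n,l,round(q["score"],2),np.round(q["pixel"]),P.round(1),"val",round(1.675+yaw-np.arctan2(d[1],d[0]),2),np.hypot(*d).round())
E
```

```text
wrist dial_grip 0.74 [261. 181.] [ 479.6 -107.6] val -0.71 5.0
wrist dial_grip 0.3 [125.  93.] [632.6 -53. ] val 1.52 160.0
wrist dial_tip 0.85 [261. 144.] [ 511.2 -131.9] val 2.55 35.0
wrist press_point 0.77 [102.  88.] [620.  -72.6] val 1.61 141.0
side dial_grip 0.81 [258. 255.] [ 473.  -110.4] val 4.99 10.0
side dial_grip 0.37 [290. 304.] [ 477.6 -288.5] val 3.49 179.0
side dial_tip 0.83 [274. 253.] [ 515.6 -135.2] val 2.55 41.0
side press_point 0.75 [299. 210.] [624.2 -87.1] val 1.72 143.0
scene dial_grip 0.6 [229. 165.] [497.  -93.9] val 1.01 21.0
scene dial_tip 0.51 [214. 158.] [ 520.4 -145.1] val 2.64 51.0
scene dial_tip 0.32 [201. 162.] [ 568.5 -155.2] val 2.37 96.0
scene press_point 0.91 [201. 156.] [624.5 -77.5] val 1.66 145.0
scene press_point 0.72 [203. 205.] [770.2 119.2] val 1.21 367.0
```

The dial reads 2.55 in both the wrist and side views, which is the seventh mark. Now the test press: I'll shut the jaws and turn back so the gripper lies along the sealer.

jog_arm([
  [0,0,0,0,0,-0.13],
  [0,0,0,0,0,-0.27],
  [0,0,0,0,0,-0.41],
  [0,0,0,0,0,-0.55],
  [0,0,0,0,0,-0.69],
  [0,0,0,0,0,-0.83],
  [0,0,0,0,0,-0.97],
  [0,0,0,0,0,-1.11],
  [0,0,0,0,0,-1.25],
  [0,0,0,0,0,-1.25],
], jaw=0)

```text
time: 24.3
tcp_pos: [484.0, -111.2, 245.1]
ee_rot: [0.954, 0.301, -0.0, -0.0]
ft_force: [0.3, -0.2, -0.1]
grip_width: 0.009
grasp_force: 0.0
```

jog_arm([
  [0,0,0,0,0,-0.13],
  [0,0,0,0,0,-0.27],
  [0,0,0,0,0,-0.41],
  [0,0,0,0,0,-0.55],
  [0,0,0,0,0,-0.69],
  [0,0,0,0,0,-0.83],
  [0,0,0,0,0,-0.97],
  [0,0,0,0,0,-1.1],
  [0,0,0,0,0,-1.166],
  [0,0,0,0,0,-1.166],
])

```text
time: 25.3
tcp_pos: [484.1, -111.2, 245.2]
ee_rot: [0.632, 0.775, -0.0, -0.0]
ft_force: [0.3, 0.2, 0.4]
grip_width: 0.009
grasp_force: 0.0
```

```bash
python3 - <<'E'
from h import *
s=env.observe();print(s["time"],s["tcp_pos"],s["grip_width"])
print(inc([620,-77.5,215],0.207))
E
```

```text
25.3 [ 484.05730663 -111.24263838  245.195625  ] 0.009476821728548902
[0.565, 13.996, 3.019, -0.0, -0.0, -0.004]
```

jog_arm([
  [0.2,4,0,0,0,0],
  [0.4,8.5,1,0,0,0],
  [0.5,12,2,0,0,0],
  [0.5,14,3,0,0,0],
  [0.5,14,5,0,0,0],
  [0.5,14,6,0,0,0],
  [0.5,14,6,0,0,0],
  [0.5,14,6,0,0,0],
])

```text
time: 26.1
tcp_pos: [619.9, -77.9, 185.8]
ee_rot: [0.631, 0.775, 0.0, 0.0]
ft_force: [-0.2, -0.0, 0.8]
grip_width: 0.006
grasp_force: 0.0
```

jog_arm([
  [0,0,0.5,0,0,0],
  [0,0,1,0,0,0],
  [0,0,1.5,0,0,0],
  [0,0,2,0,0,0],
  [0,0,2,0,0,0],
])

```text
time: 26.6
tcp_pos: [620.0, -77.9, 165.0]
ee_rot: [0.631, 0.776, -0.0, 0.0]
ft_force: [-0.1, -0.0, 3.9]
grip_width: 0.006
grasp_force: 1.7
```

Contact is about 4 N. I'll press down along the arc.

jog_arm([
  [0,-0.3,1,0,0,0],
  [0,-0.7,2,0,0,0],
  [0,-1,3,0,0,0],
  [0,-1.3,4,0,0,0],
  [0,-1.6,5,0,0,0],
  [0,-1.8,6,0,0,0],
  [0,-1.9,6.6,0,0,0],
  [0,-1.9,6.6,0,0,0],
])

```text
time: 27.4
tcp_pos: [602.8, -82.0, 99.1]
ee_rot: [0.631, 0.776, 0.001, 0.001]
ft_force: [2.7, -1.2, 7.5]
grip_width: 0.005
grasp_force: 3.3
```

jog_arm([
  [0,0,0.2,0,0,0],
  [0,0,0.4,0,0,0],
  [0,0,0.6,0,0,0],
  [0,0,0.6,0,0,0],
])

```text
time: 27.8
tcp_pos: [602.2, -82.2, 93.6]
ee_rot: [0.631, 0.776, 0.0, 0.001]
ft_force: [1.0, -1.7, 7.4]
grip_width: 0.008
grasp_force: 3.6
```

jog_arm([
  [0,0,0.15,0,0,0],
  [0,0,0.3,0,0,0],
  [0,0,0.3,0,0,0],
])

```text
time: 28.1
tcp_pos: [602.1, -82.2, 91.7]
ee_rot: [0.631, 0.776, 0.0, 0.001]
ft_force: [-1.7, -2.1, 12.0]
grip_width: 0.002
grasp_force: 5.9
```

The force is rising to 12 N with little travel, so the arm is at the bottom. I'll hold it there.

jog_arm([
  [0,0,0.1,0,0,0],
  [0,0,0.1,0,0,0],
  [0,0,0.1,0,0,0],
  [0,0,0.1,0,0,0],
  [0,0,0.1,0,0,0],
  [0,0,0.1,0,0,0],
  [0,0,0.1,0,0,0],
  [0,0,0.1,0,0,0],
  [0,0,0.1,0,0,0],
  [0,0,0.1,0,0,0],
  [0,0,0.1,0,0,0],
  [0,0,0.1,0,0,0],
])

```text
time: 29.3
tcp_pos: [602.1, -82.2, 91.4]
ee_rot: [0.631, 0.776, 0.0, 0.001]
ft_force: [-3.5, -0.7, 16.8]
grip_width: 0.009
grasp_force: 8.2
```

```bash
python3 - <<'E'
from h import *
s=env.observe();print(s["time"],s["tcp_pos"],s["ft_force"])
for n in("side","scene"):
  snap(n,n+"11"); print(n,"expected",proj(n,[602.5,-82,107])[0].round(),[(np.round(q["pixel"]).tolist(),round(q["score"],2),np.round(ray(n,q["pixel"],107)).tolist()[:2]) for q in env.place_of(n,"press_point")][:2])
E
```

```text
29.3 [602.08221571 -82.23123283  91.40593421] [-3.48489892 -0.66825066 16.82044886]
side expected [291. 227.] [([293.0, 228.0], 0.92, [605.0, -90.0])]
scene expected [207. 173.] [([204.0, 174.0], 0.62, [612.0, -84.0])]
```

The handle is right down, as the force and both cameras show. I'll let it rise along the arc and move clear.

jog_arm([
  [0,0.3,-1.2,0,0,0],
  [0,0.6,-2.4,0,0,0],
  [0,1,-3.6,0,0,0],
  [0,1.4,-4.8,0,0,0],
  [0,1.7,-6,0,0,0],
  [0,1.9,-7.2,0,0,0],
  [0,1.9,-8.4,0,0,0],
  [0,1.9,-11,0,0,0],
  [0,1.9,-15,0,0,0],
  [0,1.9,-19,0,0,0],
  [4,1.9,-19,0,0,0],
  [4,1.9,-19,0,0,0],
])

```text
time: 30.7
tcp_pos: [610.8, -35.2, 280.6]
ee_rot: [0.63, 0.777, 0.001, -0.0]
ft_force: [0.1, -0.0, -0.6]
grip_width: 0.005
grasp_force: 0.0
```

```bash
python3 - <<'E'
from h import *
c=np.array([483.5,-110]);yaw=.207
s=env.observe();print(s["time"],s["tcp_pos"],s["ft_force"])
Z=dict(dial_tip=99,press_point=183,cutter=5,tape_roll=5,pouch_box=0,pad_stack=0,bottle=0)
for n in("wrist","side","scene"):
  snap(n,n+"12")
  for l,z in Z.items():
    for q in env.place_of(n,l)[:3]:
      P=ray(n,q["pixel"],z)[:2];d=P-c
      print(n,l,round(q["score"],2),P.round(),round(1.675+yaw-np.arctan2(d[1],d[0]),2) if l=="dial_tip" else "")
E
```

```text
30.7 [610.84051313 -35.23389859 280.61647295] [ 0.10770612 -0.03447917 -0.63258142]
wrist dial_tip 0.94 [ 516. -128.] 2.38
wrist press_point 0.96 [624. -76.] 
wrist cutter 0.98 [ 292. -251.] 
wrist cutter 0.65 [802. 164.] 
wrist pouch_box 0.73 [ 705. -237.] 
wrist pad_stack 0.84 [601.  93.] 
wrist bottle 0.6 [ 500. -259.] 
wrist bottle 0.29 [ 633. -145.] 
side dial_tip 0.92 [ 526. -131.] 2.34
side cutter 0.86 [499. 359.] 
side cutter 0.72 [786. 166.] 
side cutter 0.68 [ 285. -245.] 
side tape_roll 0.92 [405. 420.] 
side pouch_box 0.9 [ 703. -232.] 
side pad_stack 0.88 [588. 103.] 
side bottle 0.7 [ 507. -255.] 
side bottle 0.7 [639. -73.] 
side bottle 0.58 [ 697. -238.] 
scene dial_tip 0.7 [ 518. -129.] 2.39
scene press_point 0.65 [620. -75.] 
scene cutter 0.72 [ 293. -250.] 
scene cutter 0.59 [471. 341.] 
scene cutter 0.56 [802. 177.] 
scene tape_roll 0.59 [407. 405.] 
scene pouch_box 0.72 [ 694. -236.] 
scene pad_stack 0.73 [607. 107.]
```

```bash
python3 -c "
from bench import env
print(env.finish_job())"
```

```text
the job is handed in; nothing more can be done
None
```

The job is handed in, result not reported: the cutter is in the tray's empty half, the dial was turned four clicks to the seventh mark (camera readings of its angle spread from 2.34 to 2.64), and the sealing arm was pressed right down for over a second and is back up.

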